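# Unlatch the slide-dipping arm and hold its slides up to drain

### The job

There are two slide-dipping stands on the bench. On the one that carries the rack of glass slides, pull the latch knob straight out sideways against its spring until you feel its stop, then, with the latch drawn, lift the arm's coupler off the ball so that the slides come out of the tray. Finish while holding the arm up and still, the coupler about 10 cm above where it sat; do not let go. Leave the other stand latched and everything else on the bench where it is.

Things in the scene. Friction and masses are not known exactly. Their poses are not given: they have to be found in the camera images.
- loaded_stand: the stand whose arm carries a hanging wire rack of seven glass slides (76 x 26 mm) in its tray: a steel base 300 x 120 x 12 mm, fixed to the bench, with a red tray 140 x 115 mm, rim 50 mm above the bench. Origin: underside centre of the base. Its x axis runs level along the arm from the ball end (x = -120 mm) to the hinge (x = +120 mm); y is the side on which the latch knob sticks out; z up
- loaded_ball (a point): top of this stand's ball stud, 108 mm above the bench, at x = -120 mm; head 28 mm across, flat underneath, on a 12 mm neck, so the latch bolt reaches under it
- loaded_coupler (a point): middle of the top of the grey coupler box at the arm's free end (56 x 44 mm, top 118 mm above the bench when seated on the ball); rises with the arm
- loaded_knob (a point): middle of the black latch knob's grip, at rest 62 mm to the +y side of the ball's axis and 83 mm above the bench. The grip is a level round bar along the stand's y, 16 mm in diameter, 33 mm long, with a 26 mm flange, 6 mm thick, at its outer end; pinch it from above, fingers closing along the stand's x. It moves with latch and arm
- loaded_latch (a joint): how far the latch is drawn out along the stand's +y, m: 0 shut, 0.014 at its stop; spring 4 N at the start, 8 N at the stop; the bolt is clear of the ball from about 0.008; springs shut when let go
- loaded_tongue (a joint): angle of the arm about its level hinge pin, rad (the pin runs along the stand's y at x = +120 mm, 110 mm above the bench, 240 mm behind the ball): 0 level and seated on the ball, grows as the coupler end rises (0.43 is 100 mm up), stop at 0.65; it falls back when let go. Arm and rack weigh 0.35 to 0.7 kg, 2 to 4 N at the knob
- bare_stand: the same kind of stand, with nothing hanging from its arm: a steel base 300 x 120 x 12 mm, fixed to the bench, with a red tray 140 x 115 mm, rim 50 mm above the bench. Origin: underside centre of the base. Its x axis runs level along the arm from the ball end (x = -120 mm) to the hinge (x = +120 mm); y is the side on which the latch knob sticks out; z up
- bare_ball (a point): top of this stand's ball stud, 108 mm above the bench, at x = -120 mm; head 28 mm across, flat underneath, on a 12 mm neck, so the latch bolt reaches under it
- bare_coupler (a point): middle of the top of the grey coupler box at the arm's free end (56 x 44 mm, top 118 mm above the bench when seated on the ball); rises with the arm
- bare_knob (a point): middle of the black latch knob's grip, at rest 62 mm to the +y side of the ball's axis and 83 mm above the bench. The grip is a level round bar along the stand's y, 16 mm in diameter, 33 mm long, with a 26 mm flange, 6 mm thick, at its outer end; pinch it from above, fingers closing along the stand's x. It moves with latch and arm
- bare_latch (a joint): how far the latch is drawn out along the stand's +y, m: 0 shut, 0.014 at its stop; spring 4 N at the start, 8 N at the stop; the bolt is clear of the ball from about 0.008; springs shut when let go
- bare_tongue (a joint): angle of the arm about its level hinge pin, rad (the pin runs along the stand's y at x = +120 mm, 110 mm above the bench, 240 mm behind the ball): 0 level and seated on the ball, grows as the coupler end rises (0.43 is 100 mm up), stop at 0.65; it falls back when let go. The arm weighs 0.36 kg
- stain_jar: bystander, leave alone: amber jar with blue lid, 48 mm diameter, 70 mm high, beside the loaded stand's tray, on the knob side. Origin: underside centre
- dropper: bystander, leave alone: white dropper bottle, 30 mm diameter, 75 mm high, beside the bare stand's tray, on the knob side. Origin: underside centre
- reagent: bystander, leave alone: clear bottle, 80 mm diameter, 170 mm high. Origin: underside centre
- beaker: bystander, leave alone: glass beaker, 70 mm diameter, 80 mm high. Origin: underside centre
- timer: bystander, leave alone: white timer, 60 x 75 x 16 mm. Origin: underside centre
- slide_box: bystander, leave alone: closed grey slide box, 90 x 170 x 34 mm. Origin: underside centre
- stain_cup: bystander, leave alone: green glass cup, 60 mm diameter, 75 mm high. Origin: underside centre

How it is judged:
By the outcome, as a careful person would: the job done as asked, in the order asked, and still so for the second after the job is handed in, while the arm keeps its last pose, push and grip.
It also fails if it takes over 35 s, if anything falls off the work surface, if the arm or the gripper's body presses on something with over 40 N, if the wrist force passes 120 N, or if a joint passes its speed limit or range.

### The arm

A 7-joint arm with a two-finger parallel gripper is mounted at the origin on the work surface. World frame = base frame: x ahead of the robot, y to its left, z up, the work surface at z = 0. Lengths are in m, angles in degrees, forces in N, time in s.
With the tool pointing down it reaches from about 0.425 to 0.875 m from the base axis. Payload 4.7 kg.
Tool frame: the origin (TCP) lies between the finger pads; the fingertips stand env.finger_overhang ahead of it and the grasp point (between the pads) lies 5 mm behind it (env.finger_overhang is the distance from the TCP to the fingertips, in m); z points along the fingers, y is the line along which they close (so a half turn about z gives the same grasp; the last joint's range is limited). The gripper opens to 87 mm and grips with 3 to 60 N. Pads are 19 mm wide; open, the fingers measure 117 mm over their backs; the gripper's body (75 mm by 190 mm) begins 51 mm behind the grasp point.
Start: joints at [-67.26, 18.392, -4.016, 83.108, 1.295, 78.541, -3.26], TCP at [0.243, 0.603, 0.237] pointing down, gripper open.
Joint ranges: [-163.93, 163.93], [-17.29, 119.83], [-79.2, 71.16], [3.27, 140.29], [-89.18, 269.18], [5.43, 117.66], [-154.24, 154.24]. Speed limits (degrees/s): [147.25, 147.25, 180, 180, 180, 180, 180].

### API

Orientations are given as [roll, pitch, yaw] about the fixed x, y, z axes, in that order (R = Rz(yaw) Ry(pitch) Rx(roll)).
In Python, from cell import telemetry, eyes, env, models gives the robot as it stands. The module is installed in compiled form; this text tells all that it offers.
- The arm moves only by the tool drive_tool, never from a script. Its arguments are lists of equal length, an entry for each row: "angular": the turn, a rotation vector about the tool's x, y, z in rad, a list of three; "delta_pos": the shift along the tool's x, y, z in cm, a list of three; "gripper": the finger opening in cm, from 0 to 8.7. A call has 1 to 20 rows; each row shifts and turns the commanded pose from where the row before left it, along the tool's axes as they then stand; what a row does not reach is not made up. A row lasts 1/10 s, in which the tool goes at most 50 mm and 8.59 degrees, less where a joint would pass 70% of its speed; a pose out of reach is approached as far as the arm can. A call with a gripper value outside its range is refused whole. The fingers move at their own pace and stop on an object; "squeeze" is the grip in N (left out, the last holds). Time passes only in rows, so rows that do not move let the fingers close. It gives the time, the measured TCP pose, the force, the opening and the grip force at its end, in the units of the state.
- telemetry.get_obs(): the state, without advancing time (a new reading comes with each control period).
- eyes.read_camera(name): name is "scene" or "top"; returns a dict with "pixels" (400x640x3 uint8, red, green, blue), "mtx" (3x3 intrinsics, pixels), "origin" and "orientation" of the camera in the world. Camera axes: x right, y down, z forward; pixel columns grow to the right and rows downward; lengths in m; the calibration is good to about 2 mm. A picture is of the moment at which its call begins. There is no depth.
- env.sign_off(): hands the job in; it is judged then, once.
Trained networks look in a picture, given as the dict that the camera call returned (one of the last four; its "shot" number tells which), for a name from the list of things; names that differ only in an ending like _2 or _b are one class to them, and where a whole thing is asked for, a point or a joint stands for the part that bears it (a point fixed in the world has none). Each returns a list of dicts, best first, with "p" (0 to 1); they miss things now and then, are a little off and sometimes report something else, mostly with a low value. They report only what shows in the picture. A call takes as long as a camera call.
- models.search_frame(picture, target): "centre" ([column, row] in pixels, amid what is visible of it).
- models.cut_out(picture, target): "pixels" (400x640 bool, what is visible of it) and "centre" ([column, row] in pixels, amid what is visible of it).
The state is a dict: "time_s": time; "qpos": joint angles; "joint_velocities": joint speeds; "effort": joint torques, N m; "tool_pos": TCP position; "tool_rot": TCP orientation; "force": force on the tool from outside, world axes, zero at the start; "wrist_torque": the same for the moment, N m; "grip_width": finger opening in m; "grasp_force": force on a finger pad.
Only numpy, scipy, OpenCV 4.12 (cv2) and the standard library are available. Lean on these libraries where they do the work, as an engineer would, in place of code of your own. Each camera call takes 0.05 s, during which the arm holds its last target. There are 200 camera calls.

## Working session

There is one attempt and no reset: what is moved stays moved. The work goes in short steps, Python scripts to look and compute and a tool call to move; the robot and the scene stay as the last step left them, time stands still between calls to the robot, and variables do not carry over. Pictures are saved under pics/ and viewed, at most 10 in all, crops included, and the job is handed in when it is done.

Besides the shell and the picture viewer there is one more tool, called after "Emit:" by a JSON object that holds its "method" and its "body". drive_tool: Moves the arm, as the interface text tells. Its arguments: {"type":"object","properties":{"angular":{"type":"array","items":{"type":"array","items":{"type":"number"}}},"delta_pos":{"type":"array","items":{"type":"array","items":{"type":"number"}}},"gripper":{"type":"array","items":{"type":"number"}},"squeeze":{"type":"number"}},"required":["angular","delta_pos","gripper"]}

```bash
mkdir -p pics; cat > h.py <<'E'
import numpy as np,cv2
from scipy.spatial.transform import Rotation as R
from cell import telemetry, eyes, env, models
def rot(o):
    o=np.array(o,float)
    if o.shape==(3,3): return o
    return R.from_euler('xyz',o,degrees=True).as_matrix() if o.size==3 else R.from_quat(o).as_matrix()
def at_z(p,uv,z):
    d=rot(p['orientation'])@np.linalg.inv(p['mtx'])@np.array([*uv,1.]);o=np.array(p['origin'])
    return o+d*(z-o[2])/d[2]
def proj(p,X):
    c=rot(p['orientation']).T@(np.array(X)-p['origin']);c=np.array(p['mtx'])@c;return c[:2]/c[2]
E
python3 - <<'E'
from h import *
print(telemetry.get_obs(),env.finger_overhang)
for n in("top","scene"):
    p=eyes.read_camera(n);cv2.imwrite(f'pics/{n}0.png',p['pixels'][:,:,::-1]);print(n,p['origin'],p['orientation'],p['mtx'])
    for t,z in(("loaded_knob",.083),("bare_knob",.083),("loaded_coupler",.118),("bare_coupler",.118),("loaded_stand",.05),("stain_jar",.035)):
        for r in models.search_frame(p,t)[:3]: print(t,r['p'],np.round(r['centre'],1),at_z(p,r['centre'],z).round(4))
E
```

```text
{'time_s': 0.0, 'qpos': array([-67.25725704,  18.43961841,  -4.01684821,  83.1764847 ,
         1.29565297,  78.54061024,  -3.25993826]), 'joint_velocities': array([-0.01412535,  0.00090192,  0.08779194,  0.07324592,  0.04721122,
       -0.05698206,  0.07807443]), 'effort': array([-3.50086236e-05, -4.91299975e+01, -4.04041819e-01, -3.12521768e+01,
       -6.39515393e-02,  4.39902884e-02,  1.88663735e-04]), 'tool_pos': array([0.24264435, 0.60243048, 0.23544148]), 'tool_rot': array([-1.79888575e+02,  6.05024564e-03,  1.58068489e+02]), 'force': array([-0.70560043, -0.89593287,  1.23917135]), 'wrist_torque': array([0.05420669, 0.00271536, 0.00818632]), 'grasp_force': 0.0, 'grip_width': 0.08697749634294351} 0.014
top [0.51486645 0.00649244 1.18536862] [-177.64148085   -1.70492559  -90.25845786] [[372.32759352   0.         313.41551963]
 [  0.         372.32759352 196.61433488]
 [  0.           0.           1.        ]]
loaded_knob 0.57 [239.2 221.7] [0.4871 0.192  0.083 ]
bare_knob 0.18 [346.4 162.9] [ 0.6605 -0.1254  0.083 ]
loaded_coupler 0.92 [250.1 185.1] [0.5923 0.1555 0.118 ]
loaded
[... 226 characters left out ...]
3978305 0.44868836 0.83451517] [-138.89863149   -0.30203214  135.89951327] [[371.17061409   0.         323.58232103]
 [  0.         371.17061409 197.96922996]
 [  0.           0.           1.        ]]
loaded_knob 0.45 [276.  165.8] [ 0.5941 -0.2041  0.083 ]
loaded_knob 0.29 [367.5 245.8] [0.6109 0.1643 0.083 ]
loaded_knob 0.2 [326.2 152.3] [ 0.448  -0.1449  0.083 ]
bare_knob 0.43 [321.4 154. ] [ 0.4637 -0.1495  0.083 ]
loaded_coupler 0.96 [365.5 243.9] [0.6302 0.1709 0.118 ]
bare_coupler 0.91 [285.4 144.5] [ 0.5381 -0.2242  0.118 ]
loaded_stand 0.72 [357.7 261.7] [0.6441 0.166  0.05  ]
stain_jar 0.56 [389.4 287.4] [0.6344 0.26   0.035 ]
stain_jar 0.17 [248.4 121.6] [ 0.4947 -0.4835  0.035 ]
```

```bash
python3 - <<'E'
import cv2
a=cv2.imread('pics/top0.png');cv2.imwrite('pics/topc.png',cv2.resize(a[100:290,140:420],None,fx=2.85,fy=2.85,interpolation=cv2.INTER_CUBIC))
a=cv2.imread('pics/scene0.png');cv2.imwrite('pics/scenec.png',cv2.resize(a[110:330,220:500],None,fx=2.7,fy=2.7,interpolation=cv2.INTER_CUBIC))
E
```

```text
(no output)
```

View pics/topc.png

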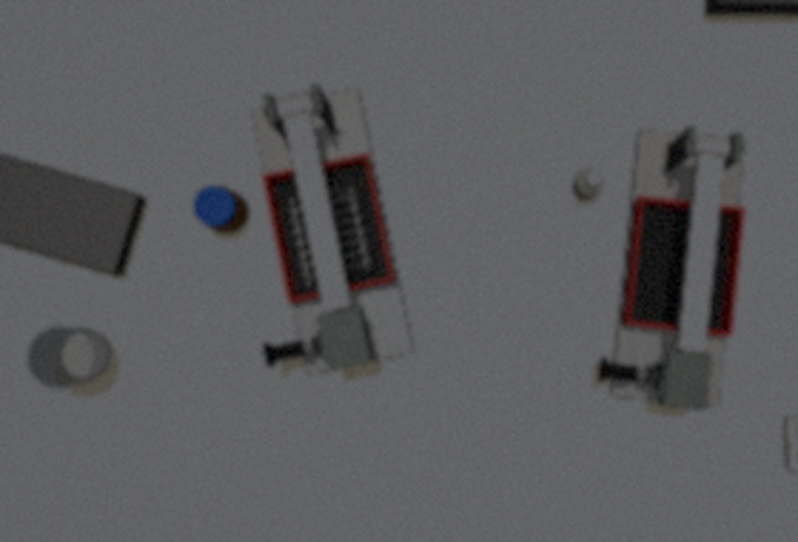

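View pics/scenec.png

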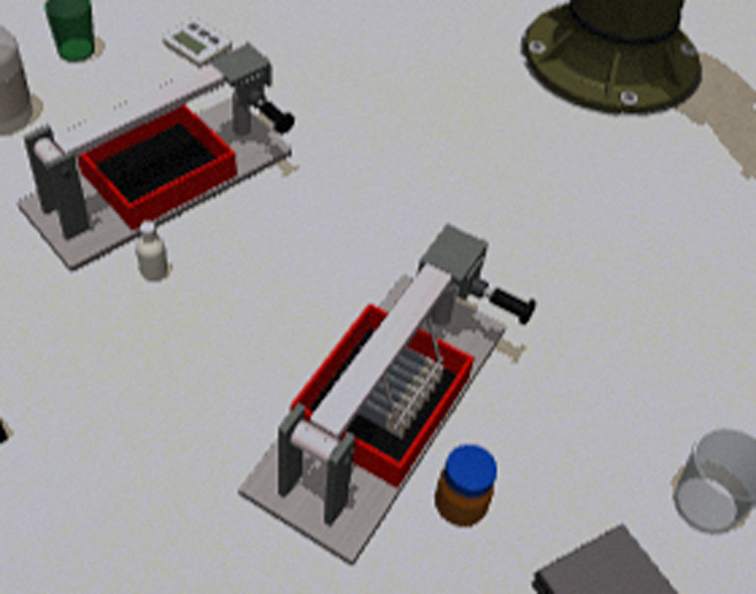

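The loaded stand is the left one in the top view: the rack shows in its tray, the coupler is at about (261,217) px and the knob at (240,223) px. The jar is to its left, on the knob side. In the scene view its knob is at about (410,222). I'll fit the stand pose using both views.

```bash
cat > fit.py <<'E'
from h import *
from scipy.optimize import least_squares
T=[((297,103),(.12,0,.112)),((346,335),(-.12,0,.118)),((285,352),(-.12,.062,.088)),((360,90),(.15,-.06,.012)),((252,112),(.15,.06,.012)),((412,350),(-.15,-.06,.012)),]
S=[((317,440),(.12,0,.114)),((454,255),(-.12,0,.118)),((512,303),(-.12,.062,.086)),((240,492),(.15,-.06,.012)),((352,560),(.15,.06,.006)),((505,328),(-.15,.06,.012))]
t=eyes.read_camera("top");s=eyes.read_camera("scene")
def W(q,X): return np.r_[R.from_euler('z',q[2]).apply(X)[:2]+q[:2],X[2]]
def f(q,which=3):
    r=[]
    if which&1: r+=[proj(t,W(q,X))-(np.array(u)/2.85+(140,100)) for u,X in T]
    if which&2: r+=[proj(s,W(q,X))-(np.array(u)/2.7+(220,110)) for u,X in S]
    return np.ravel(r)
for w in(1,2,3):
    o=least_squares(f,[.6,.15,.2],args=(w,),loss='soft_l1');q=o.x
    print(w,q[:2].round(4),np.degrees(q[2]).round(2),'knob',W(q,(-.12,.062,.083)).round(4),'ball',W(q,(-.12,0,.108)).round(4))
print(f(q).reshape(-1,2).round(1))
E
python3 fit.py
```

```text
1 [0.614  0.1497] 11.56 knob [0.484  0.1864 0.083 ] ball [0.4964 0.1257 0.108 ]
2 [0.6132 0.154 ] 11.71 knob [0.4831 0.1903 0.083 ] ball [0.4957 0.1296 0.108 ]
3 [0.6131 0.1521] 11.73 knob [0.483  0.1884 0.083 ] ball [0.4956 0.1277 0.108 ]
[[-1.   1.3]
 [-1.6  1.4]
 [ 0.1 -0.4]
 [-1.3 -0.8]
 [-0.8 -0.9]
 [-0.2  0.8]
 [-0.7  0. ]
 [-0.  -1.5]
 [-1.5 -0.6]
 [-1.1 -1.2]
 [-0.3  1.8]
 [ 0.5 -0.9]]
```

Emit:
{"method": "drive_tool", "body": {"angular": [[0,0,0],[0,0,0],[0,0,0],[0,0,0],[0,0,0],[0,0,0],[0,0,0],[0,0,0],[0,0,0],[0,0,0],[0,0,0],[0,0,0],[0,0,0.123],[0,0,0.123],[0,0,0.123],[0,0,0.123],[0,0,0.123],[0,0,0.123],[0,0,0.123],[0,0,0.123]], "delta_pos": [[-3.15,-2.46,0],[-3.15,-2.46,0],[-3.15,-2.46,0],[-3.15,-2.46,0],[-3.15,-2.46,0],[-3.15,-2.46,0],[-3.15,-2.46,0],[-3.15,-2.46,0],[-3.15,-2.46,0],[-3.15,-2.46,0],[-3.15,-2.46,0],[-3.15,-2.46,0],[0,0,0],[0,0,0],[0,0,0],[0,0,0],[0,0,0],[0,0,0],[0,0,0],[0,0,0]], "gripper": [8.7,8.7,8.7,8.7,8.7,8.7,8.7,8.7,8.7,8.7,8.7,8.7,8.7,8.7,8.7,8.7,8.7,8.7,8.7,8.7], "squeeze": 40}}

```text
time_s: 2.8
tool_pos: [0.4832, 0.1879, 0.2367]
tool_rot: [180.0, -0.0, 101.4]
force: [0.3, -0.1, -0.0]
grip_width: 0.0869
grasp_force: 0.0
```

Emit:
{"method": "drive_tool", "body": {"angular": [[0,0,0],[0,0,0],[0,0,0],[0,0,0]], "delta_pos": [[0,0,3.5],[0,0,3.5],[0,0,2.5],[0,0,0]], "gripper": [8.7,8.7,8.7,8.7]}}

```text
time_s: 3.2
tool_pos: [0.4806, 0.1868, 0.1382]
tool_rot: [-179.6, 0.1, 101.7]
force: [-0.8, -0.3, 0.5]
grip_width: 0.0867
grasp_force: 0.0
```

```bash
python3 - <<'E'
from h import *
s=eyes.read_camera("scene");a=s['pixels'][:,:,::-1]
cv2.imwrite('pics/s2.png',cv2.resize(a[130:280,310:490],None,fx=4,fy=4,interpolation=cv2.INTER_CUBIC))
o=telemetry.get_obs();print(o['tool_pos'],o['tool_rot'])
E
```

```text
[0.48215168 0.18745465 0.14051384] [-1.79825950e+02  5.59196632e-02  1.01686207e+02]
```

View pics/s2.png

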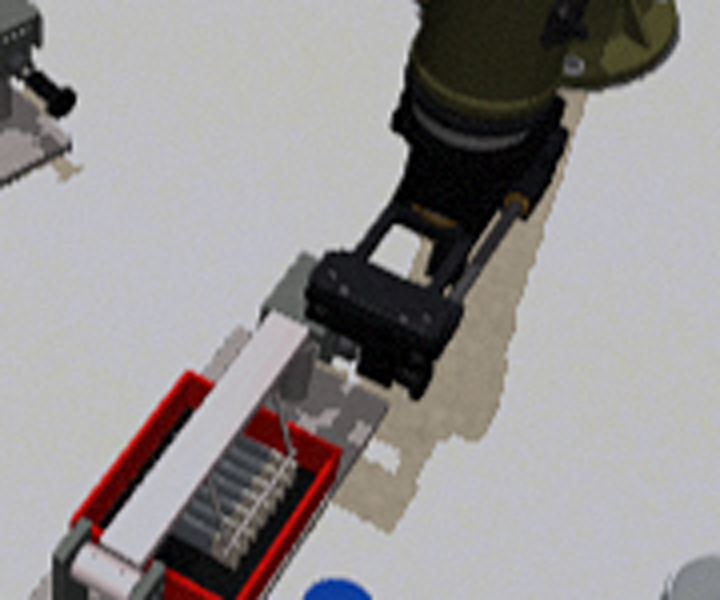

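The gripper straddles the knob region at crop (370,340), clear of the coupler and the jar, so I'm going down.

Emit:
{"method": "drive_tool", "body": {"angular": [[0,0,0],[0,0,0],[0,0,0],[0,0,0],[0,0,0]], "delta_pos": [[0,0,1.5],[0,0,1.5],[0,0,1.5],[0,0,1.7],[0,0,0]], "gripper": [8.7,8.7,8.7,8.7,8.7]}}

```text
time_s: 3.75
tool_pos: [0.483, 0.1879, 0.0796]
tool_rot: [-180.0, 0.0, 101.7]
force: [0.1, 0.5, 0.3]
grip_width: 0.0871
grasp_force: 0.0
```

```bash
python3 - <<'E'
from h import *
s=eyes.read_camera("scene");a=s['pixels'][:,:,::-1]
t=eyes.read_camera("top");b=t['pixels'][:,:,::-1]
f=lambda im:cv2.resize(im,(400,400),interpolation=cv2.INTER_CUBIC)
cv2.imwrite('pics/s3.png',np.hstack([f(a[160:260,350:450]),f(b[170:270,200:300])]))
o=telemetry.get_obs();print(o['tool_pos'],o['tool_rot'],o['force'])
E
```

```text
[0.48425156 0.188416   0.08120986] [ 1.79879106e+02 -3.49528745e-02  1.01689422e+02] [0.56198737 0.15672805 0.16200682]
```

View pics/s3.png

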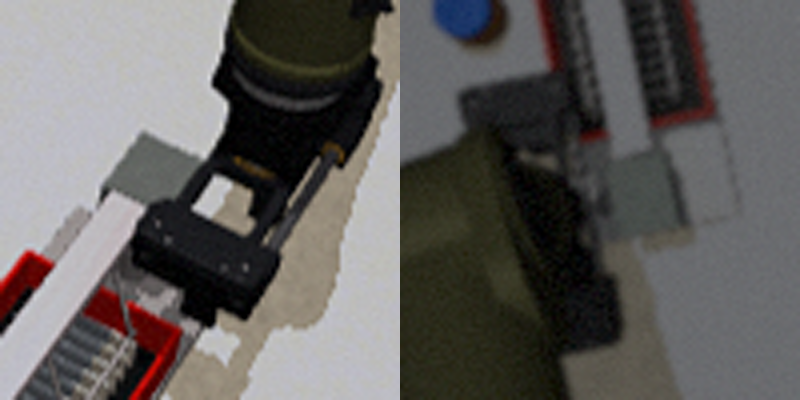

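No contact, and the fingers are on either side of the knob. I'll close gently first to check centring.

Emit:
{"method": "drive_tool", "body": {"angular": [[0,0,0],[0,0,0],[0,0,0],[0,0,0],[0,0,0],[0,0,0],[0,0,0],[0,0,0]], "delta_pos": [[0,0,0.1],[0,0,0],[0,0,0],[0,0,0],[0,0,0],[0,0,0],[0,0,0],[0,0,0]], "gripper": [5,3,1,0,0,0,0,0], "squeeze": 10}}

```text
time_s: 4.65
tool_pos: [0.4832, 0.1879, 0.0785]
tool_rot: [-180.0, 0.0, 101.7]
force: [-0.5, -0.7, -1.5]
grip_width: 0.0307
grasp_force: 0.0
```

Emit:
{"method": "drive_tool", "body": {"angular": [[0,0,0],[0,0,0],[0,0,0],[0,0,0]], "delta_pos": [[0,0,0],[0,0,0],[0,0,0],[0,0,0]], "gripper": [0,0,0,0]}}

```text
time_s: 5.05
tool_pos: [0.4836, 0.188, 0.0786]
tool_rot: [179.9, -0.0, 101.7]
force: [1.5, 0.4, -1.9]
grip_width: 0.0155
grasp_force: 10.0
```

Opening 15.5 mm, which matches the bar. I'll firm up the grip and pull along tool +x (stand +y).

Emit:
{"method": "drive_tool", "body": {"angular": [[0,0,0],[0,0,0],[0,0,0],[0,0,0],[0,0,0],[0,0,0],[0,0,0],[0,0,0],[0,0,0]], "delta_pos": [[0,0,0],[0,0,0],[0,0,0],[0.2,0,0],[0.2,0,0],[0.2,0,0],[0.2,0,0],[0.2,0,0],[0,0,0]], "gripper": [0,0,0,0,0,0,0,0,0], "squeeze": 45}}

```text
time_s: 5.95
tool_pos: [0.4821, 0.1953, 0.0786]
tool_rot: [180.0, 0.2, 101.6]
force: [4.3, -5.4, -0.3]
grip_width: 0.015
grasp_force: 45.0
```

Emit:
{"method": "drive_tool", "body": {"angular": [[0,0,0],[0,0,0],[0,0,0],[0,0,0]], "delta_pos": [[0.2,0,0],[0.2,0,0],[0.1,0,0],[0,0,0]], "gripper": [0,0,0,0]}}

```text
time_s: 6.35
tool_pos: [0.4812, 0.1995, 0.0786]
tool_rot: [180.0, 0.2, 101.6]
force: [3.9, -7.0, -0.5]
grip_width: 0.0148
grasp_force: 45.0
```

Emit:
{"method": "drive_tool", "body": {"angular": [[0,0,0],[0,0,0],[0,0,0],[0,0,0]], "delta_pos": [[0.15,0,0],[0.15,0,0],[0.15,0,0],[0,0,0]], "gripper": [0,0,0,0]}}

```text
time_s: 6.75
tool_pos: [0.4807, 0.2019, 0.0785]
tool_rot: [-180.0, 0.4, 101.5]
force: [5.3, -10.0, 0.1]
grip_width: 0.015
grasp_force: 45.0
```

Emit:
{"method": "drive_tool", "body": {"angular": [[0,0,0],[0,0,0]], "delta_pos": [[0.15,0,0],[0,0,0]], "gripper": [0,0,0]}}

```text
schema error: expected 2 entries
```

Emit:
{"method": "drive_tool", "body": {"angular": [[0,0,0],[0,0,0]], "delta_pos": [[0.15,0,0],[0,0,0]], "gripper": [0,0]}}

```text
time_s: 6.95
tool_pos: [0.4807, 0.202, 0.0785]
tool_rot: [-180.0, 0.5, 101.5]
force: [5.9, -13.1, 1.5]
grip_width: 0.0146
grasp_force: 45.0
```

Stop felt: force rose from 10.9 to about 14 N with no more travel. Now I'll lift along the hinge arc, turning with the arm.

Emit:
{"method": "drive_tool", "body": {"angular": [[0.0215,0,0],[0.0215,0,0],[0.0215,0,0],[0.0215,0,0],[0,0,0]], "delta_pos": [[0,-0.062,-0.516],[0,-0.062,-0.516],[0,-0.062,-0.516],[0,-0.062,-0.516],[0,0,0]], "gripper": [0,0,0,0,0]}}

```text
time_s: 7.45
tool_pos: [0.4789, 0.2016, 0.0989]
tool_rot: [-175.0, 0.5, 101.5]
force: [6.2, -11.4, -3.3]
grip_width: 0.0147
grasp_force: 45.0
```

Weight is about 3–4 N and the rise is free. Continuing.

Emit:
{"method": "drive_tool", "body": {"angular": [[0.0215,0,0],[0.0215,0,0],[0.0215,0,0],[0.0215,0,0],[0.0215,0,0],[0.0215,0,0],[0.0215,0,0],[0.0215,0,0],[0,0,0]], "delta_pos": [[0,-0.062,-0.516],[0,-0.062,-0.516],[0,-0.062,-0.516],[0,-0.062,-0.516],[0,-0.062,-0.516],[0,-0.062,-0.516],[0,-0.062,-0.516],[0,-0.062,-0.516],[0,0,0]], "gripper": [0,0,0,0,0,0,0,0,0]}}

```text
time_s: 8.35
tool_pos: [0.4805, 0.2019, 0.1402]
tool_rot: [-165.1, 0.5, 101.5]
force: [4.1, -11.4, -3.7]
grip_width: 0.0147
grasp_force: 45.0
```

Emit:
{"method": "drive_tool", "body": {"angular": [[0.0215,0,0],[0.0215,0,0],[0.0215,0,0],[0.0215,0,0],[0.0215,0,0],[0.0215,0,0],[0.0215,0,0],[0.0215,0,0],[0,0,0],[0,0,0],[0,0,0],[0,0,0],[0,0,0]], "delta_pos": [[0,-0.062,-0.516],[0,-0.062,-0.516],[0,-0.062,-0.516],[0,-0.062,-0.516],[0,-0.062,-0.516],[0,-0.062,-0.516],[0,-0.062,-0.516],[0,-0.062,-0.516],[0,0,0],[0,0,0],[0,0,0],[0,0,0],[0,0,0]], "gripper": [0,0,0,0,0,0,0,0,0,0,0,0,0]}}

```text
time_s: 9.65
tool_pos: [0.4888, 0.2037, 0.1803]
tool_rot: [-155.3, 0.6, 101.5]
force: [4.0, -12.0, -3.8]
grip_width: 0.0145
grasp_force: 45.0
```

```bash
python3 - <<'E'
from h import *
s=eyes.read_camera("scene");a=s['pixels'][:,:,::-1]
cv2.imwrite('pics/s4.png',cv2.resize(a[100:330,220:500],None,fx=2.6,fy=2.6,interpolation=cv2.INTER_CUBIC))
o=telemetry.get_obs();print(o['tool_pos'],o['tool_rot'],o['force'],np.abs(o['joint_velocities']).max())
E
```

```text
[0.48884    0.20362454 0.18033571] [-155.28892306    0.59879394  101.47284959] [  3.34397562 -12.15765343  -3.17448872] 0.11642270699941028
```

View pics/s4.png

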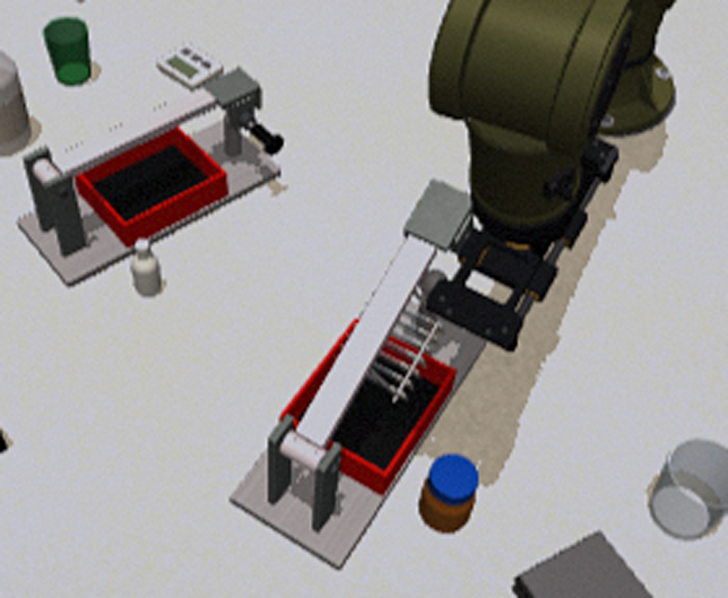

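The arm is up, with the coupler at crop (440,213) and the rack raised out of the tray. The other stand is still latched and the bystanders haven't moved. The arm is still, and the pull is still at the stop.

```bash
python3 -c "
from h import *
print(env.sign_off())"
```

```text
the job is handed in; nothing more can be done
None
```

The job is handed in: I drew the loaded stand's latch to its stop and lifted the arm until the coupler was about 10 cm up. The rack is out of the tray and the gripper is still holding the knob, and in the last picture the other stand was still latched and nothing else in view had moved.

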